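# Clear the jig deck and index its knob three clicks

## Robot

A 6-joint arm with a two-finger parallel gripper is mounted at the origin on the work surface. World frame = base frame: x ahead of the robot, y to its left, z up, the work surface at z = 0. Lengths are in mm, angles in rad, forces in N, time in s.
With the tool pointing down it reaches from about 250 to 850 mm from the base axis. Payload 12.5 kg.
Tool frame: the origin (TCP) lies on the centre line of the jaws, within the pads' length; the fingertips stand 25 mm ahead of it and the grasp point (between the pads) lies 6 mm ahead of it (robot.nose_length is the distance from the TCP to the fingertips, in mm); z points along the fingers, y is the line along which they close (so a half turn about z gives the same grasp; the last joint's range is limited). The gripper opens to 93 mm and grips with 3 to 60 N. Pads are 15 mm wide; open, the fingers measure 128 mm over their backs; the gripper's body (75 mm by 188 mm) begins 65 mm behind the grasp point.
Start: joints at [1.035, 0.351, 1.652, -0, 1.139, -0.085], TCP at [239.595, 495.054, 243.633] pointing down, gripper open.
Joint ranges: [-2.75, 2.75], [-0.79, 2.1], [0.01, 2.65], [-1.57, 4.71], [0.07, 3.14], [-2.87, 2.87]. Speed limits (rad/s): [2.22, 2.22, 2.79, 3.14, 3.14, 3.14].

## Interface

Orientations are given as a rotation vector (axis times angle).
In Python, from plant import telemetry, optics, robot, models gives the robot as it stands. The module is installed in compiled form; this text tells all that it offers.
- The arm moves only by the tool step_arm, never from a script. Its argument "motion" is text: rows parted by semicolons, each of 7 numbers parted by spaces: the shift along the tool's x, y, z in mm, then the turn, a rotation vector about the tool's x, y, z in degrees, then the finger opening in mm, from 0 to 93. In form: x y z rx ry rz jaw; .... A call has 1 to 10 rows; each row is the pose to reach, as a shift and turn from the pose commanded when the call began, along the tool's axes at that moment; what a row does not reach only later rows make up. A row lasts 1/10 s, in which the tool goes at most 50 mm and 8.59 degrees, less where a joint would pass 70% of its speed; a pose out of reach is approached as far as the arm can. A call with a gripper value outside its range is refused whole. The fingers move at their own pace and stop on an object; "grip_force" is the grip in N (left out, the last holds). Time passes only in rows, so rows that repeat a pose let the fingers close. It gives the time, the measured TCP pose, the force, the opening and the grip force at its end, in the units of the state.
- telemetry.get_obs(): the state, without advancing time (a new reading comes with each control period).
- optics.read_camera(name): name is "side" or "top" or "wrist"; returns the picture (480x640x3 uint8, red, green, blue); there is no depth.
- optics.camera_info(name): a dict with "K" (3x3 intrinsics, pixels), "k1" (the pictures are not rectified: a ray, as slopes to the right and down, at radius r is drawn at 1 + k1 r^2 times it, then the intrinsics apply), "T" (4x4, takes a point from camera to world coordinates). Camera axes: x right, y up, looking along -z (the intrinsics and any distortion apply to the point x, -y, -z); pixel columns grow to the right and rows downward; lengths in mm; the calibration is good to about 2 mm. A picture is of the moment at which its call begins: read the wrist's pose just before it. camera_info takes no time and is no camera call; for the wrist camera it gives the pose at the moment of the call.
- robot.hand_in(): hands the job in; it is judged then, once.
Trained networks look in the newest picture that a camera, given by its name, has taken for a name from the list of things; names that differ only in an ending like _2 or _b are one class to them, and where a whole thing is asked for, a point or a joint stands for the part that bears it (a point fixed in the world has none). Each returns a list of dicts, best first, with "p" (0 to 1); they miss things now and then, are a little off and sometimes report something else, mostly with a low value. They report only what shows in the picture. A call takes as long as a camera call. They do not tell look-alikes from the thing itself.
- models.regions_of(target, camera): "region" (480x640 bool, what is visible of it) and "box" ([left, top, width, height] in pixels, round what is visible of it).
The state is a dict: "clock": time; "q": joint angles; "qd": joint speeds; "joint_efforts": joint torques, N m; "eef_pos": TCP position; "eef_rot": TCP orientation; "force": force on the tool from outside, world axes, zero at the start; "moment": the same for the moment, N m; "grip_width": opening from 0.0 (shut) to 1.0 (fully open); "finger_force": force on a finger pad.
Only numpy, scipy, OpenCV 4.12 (cv2) and the standard library are available. Lean on these libraries where they do the work, as an engineer would, in place of code of your own. Each camera call takes 0.05 s, during which the arm holds its last target. There are 200 camera calls.

## Task

Use the white scraper block, not the fingers, to push the four steel slugs off the drilling jig's deck into the trough at its end, then put the block back down on the bench, clear of the jig. Then turn the jig's index knob clockwise (seen from above) three clicks from where it stands, feeling each click and not running on towards a fourth, and finish holding it there: the program ends with the gripper still gripping the knob at the third stop. Leave the other things on the bench where they are.

Things in the scene. Friction and masses are not known exactly. Their poses are not given: they have to be found in the camera images.
- jig: Drilling jig fixed to the bench, 120 (x) x 325 (y) mm. Origin on the bench under the middle of the deck; its y axis runs along the jig: trough at the -y end, deck in the middle, index knob (vertical axis) at x = 0, y = +128 mm. A spring plunger block stands beyond the knob at y = 155 to 171 mm, top 35 mm above the bench.
- deck (a point): Middle of the grey deck's flat top, 24 mm above the bench; axes as the jig's. Deck from y = -85 to +85 mm between two aluminium rails (inner faces at x = -52 and +52 mm, tops 32 mm above the bench), open at both ends. At y = -85 mm it ends in a sheer drop into the trough: slugs pushed towards -y fall in.
- trough (a point): Middle of the trough's floor, 4 mm above the bench; axes as the jig's. The trough is inside 104 (x) x 62 (y) mm, from y = -85 to y = -147 mm of the jig; its side and end walls are 32 mm high.
- scraper: White plastic block, about 130 g, loose, right of the jig. Foot 90 (x) x 24 (y) x 20 mm high; on it a centred grip 60 (x) x 20 (y) mm, to 62 mm above the underside; take it across the 20 mm. Origin: centre of the underside, z up. With its x along the jig's x it spans the deck but 7 mm each side; it fits behind the slugs at jig y = +45 mm, and its foot must pass the deck's end by some 5 mm.
- slug0_center (a point): Centre of a loose steel slug, a disc 18 mm across and 6 mm thick, 12 g, at first lying flat on the deck (between y = -72 and y = +12 mm of the jig). Four alike.
- slug1_center (a point): Centre of a loose steel slug, a disc 18 mm across and 6 mm thick, 12 g, at first lying flat on the deck (between y = -72 and y = +12 mm of the jig). Four alike.
- slug2_center (a point): Centre of a loose steel slug, a disc 18 mm across and 6 mm thick, 12 g, at first lying flat on the deck (between y = -72 and y = +12 mm of the jig). Four alike.
- slug3_center (a point): Centre of a loose steel slug, a disc 18 mm across and 6 mm thick, 12 g, at first lying flat on the deck (between y = -72 and y = +12 mm of the jig). Four alike.
- index_knob (a joint): Knob angle, rad, growing clockwise seen from above. Stops every 24 degrees (0.419 rad): 0, 0.419, 0.838 ...; it starts in the stop 0, 0.419 or 0.838. At 0 the nose points to the jig's -x. Limits: just under 0, and 2.7. A spring plunger riding over 15 pins makes the clicks: about 0.13 N m to leave a stop, then it snaps into the next and stays. No return spring.
- knob_grip (a point): On the knob's axis, 58 mm above the bench, at the height to grip. Its axes turn with the knob: x runs along the knob's black grip bar (nose at -x), z up. The bar is 38 (x) x 14 (y) mm, from 37 to 69 mm above the bench; grip it across its 14 mm (along its y). Below it a wheel with pins, 50 mm across, tops 35 mm above the bench.
- knob_nose (a point): Top of the nose end of the grip bar, where the aluminium pointer line runs out: 19 mm from the knob's axis, 69 mm above the bench.
- spool: Bystander: solder spool, 60 mm across, 44 mm high, standing beyond the jig. Origin at the centre of its underside.
- driver: Bystander: screwdriver with black handle, 150 mm long, 26 mm thick, lying on the robot's side of the jig. Origin on the bench under its middle, x along it.
- flux_jar: Bystander: amber jar with black cap, 42 mm across, 45 mm high, beyond the jig near the knob. Origin at the centre of its underside.
- brush: Bystander: brush with wooden handle, 150 mm long, 20 mm thick, lying on the robot's side of the scraper block. Origin on the bench under its middle, x along it.
- pot: Bystander: small open steel pot, 56 mm across, 40 mm high, beyond the scraper block. Origin at the centre of its underside.
- heatsink: Bystander: finned aluminium heat sink, 42 x 42 x 26 mm, beyond the jig's trough. Origin at the centre of its underside.
- mug: Bystander: white mug, 80 mm across, 90 mm high, to the left of the jig. Origin at the centre of its underside.
Mind the look-alikes: they are no part of the job. Several things look just like the scraper: the one meant starts farthest from the robot's base.

How it is judged:
By the outcome, as a careful person would: the job done as asked, in the order asked, and still so for the second after the job is handed in, while the arm keeps its last pose, push and grip.
It also fails if it takes over 64 s, if anything falls off the work surface, if the arm or the gripper's body presses on something with over 40 N, if the wrist force passes 120 N, or if a joint passes its speed limit or range.

## Working session

There is one attempt and no reset: what is moved stays moved. The work goes in short steps, Python scripts to look and compute and a tool call to move; the robot and the scene stay as the last step left them, time stands still between calls to the robot, and variables do not carry over. Pictures are saved under pics/ and viewed, at most 10 in all, crops included, and the job is handed in when it is done.

Besides the shell and the picture viewer there is one more tool, called by a JSON object that holds its "op" and its "data". step_arm: Moves the arm, as the interface text tells. Its arguments: {"type":"object","properties":{"motion":{"type":"string"},"grip_force":{"type":"number"}},"required":["motion"]}

```bash
mkdir -p pics
cat > h.py <<'E'
import numpy as np, cv2
from scipy.spatial.transform import Rotation as R
from plant import telemetry, optics, robot, models
def ray(info,u,v):
    K=np.array(info["K"]);T=np.array(info["T"])
    x,y=(u-K[0,2])/K[0,0],(v-K[1,2])/K[1,1]
    a,b=x,y
    for _ in range(20):
        s=1+info["k1"]*(a*a+b*b);a,b=x/s,y/s
    return T[:3,3],T[:3,:3]@np.array([a,-b,-1.])
def world(info,u,v,z):
    o,d=ray(info,u,v);return o+d*(z-o[2])/d[2]
def pix(info,p):
    K=np.array(info["K"]);T=np.array(info["T"])
    c=T[:3,:3].T@(np.array(p,float)-T[:3,3]);a,b=c[0]/-c[2],-c[1]/-c[2]
    s=1+info["k1"]*(a*a+b*b);return K[0,0]*a*s+K[0,2],K[1,1]*b*s+K[1,2]
def snap(cam,f=None):
    im=optics.read_camera(cam)
    if f: cv2.imwrite('pics/'+f,cv2.cvtColor(im,cv2.COLOR_RGB2BGR))
    return im
E
python3 - <<'E'
from h import *
snap('top','top1.png')
i=optics.camera_info('top');print(np.round(i['T'],3).tolist(),i['K'],i['k1'])
for t in ['jig','scraper','slug0_center','index_knob','brush','pot','knob_nose']:
    for d in models.regions_of(t,'top')[:6]:
        b=d['box'];m=d['region'];ys,xs=np.nonzero(m)
        print(t,round(d['p'],2),b,np.round(world(i,xs.mean(),ys.mean(),24)[:2]))
s=telemetry.get_obs();print(s['clock'],s['eef_pos'],s['eef_rot'],s['force'])
E
```

```text
[[0.027, 0.982, -0.186, 315.174], [-0.999, 0.021, -0.036, -23.827], [-0.032, 0.187, 0.982, 1027.668], [0.0, 0.0, 0.0, 1.0]] [[463.31478679   0.         322.64201393]
 [  0.         463.31478679 243.53534502]
 [  0.           0.           1.        ]] -0.11292728550159713
jig 0.83 [236.5, 179.5, 153.1, 76.6] [566.  42.]
jig 0.3 [292.5, 151.4, 26.8, 25.8] [692.  55.]
scraper 0.93 [458.9, 235.4, 20.7, 42.3] [ 484. -311.]
scraper 0.87 [428.6, 329.6, 39.7, 34.5] [ 285. -258.]
scraper 0.62 [408.1, 255.7, 20.0, 39.2] [ 444. -193.]
scraper 0.28 [311.9, 203.8, 9.4, 9.4] [585.  33.]
slug0_center 0.32 [329.3, 194.8, 6.6, 11.9] [607.  -4.]
index_knob 0.78 [249.7, 212.5, 18.2, 21.2] [545. 160.]
index_knob 0.63 [318.3, 221.4, 5.5, 7.4] [546.  19.]
brush 0.66 [285.2, 248.7, 63.9, 14.9] [474.   4.]
brush 0.57 [451.3, 289.5, 69.0, 24.1] [ 381. -329.]
pot 0.87 [478.0, 190.8, 29.4, 28.4] [ 599. -370.]
pot 0.49 [246.0, 214.0, 22.7, 24.5] [545. 160.]
knob_nose 0.87 [246.5, 212.1, 23.7, 26.0] [545. 160.]
0.4 [239.56366435 495.02805788 243.55011075] [-7.02058094e-01 -3.06205028e+00  2.56478357e-04] [ 0.12253791 -0.14971257  0.03516144]
```

Run:
```python
import cv2
a=cv2.imread('pics/top1.png')[140:390,200:533]
cv2.imwrite('pics/c1.png',cv2.resize(a,None,fx=2.4,fy=2.4,interpolation=cv2.INTER_CUBIC))
```

```text
(no output)
```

View pics/c1.png

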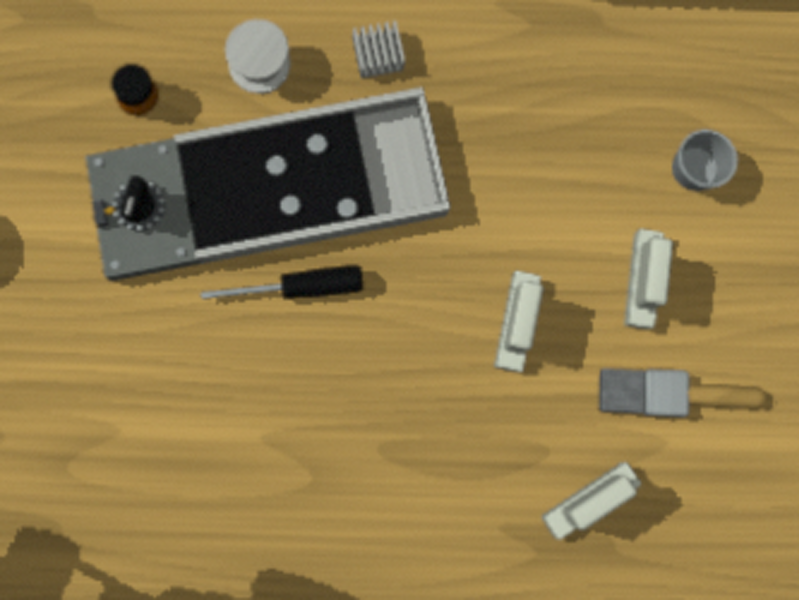

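Candidates for the scraper: (469,256), (417,275), (447,347) in the top picture, 575, 484 and 384 mm from the base. The farthest is (469,256) at about (484,-311), with the brush on its robot side and the pot beyond it. The knob is at (256,224) and the slugs are at crop (276,165), (316,144), (290,205), (347,208). I'll go above the scraper and check it there.

```bash
cat >> h.py <<'E'
def Rdown(yang):  # tool down, tool y at world angle (deg)
    a=np.radians(yang);y=np.array([np.cos(a),np.sin(a),0]);z=np.array([0,0,-1.])
    return np.column_stack([np.cross(y,z),y,z])
def rel(p,yang):
    s=telemetry.get_obs();C=R.from_rotvec(s['eef_rot']);
    d=C.inv().apply(np.array(p)-s['eef_pos']);r=(C.inv()*R.from_matrix(Rdown(yang))).as_rotvec(degrees=True)
    print('rel',np.round(d,1),np.round(r,1),'yaw now',np.round(np.degrees(np.arctan2(*C.as_matrix()[[1,0],1])),2),np.round(s['eef_pos'],1),'t',s['clock'],'F',np.round(s['force'],1),'grip',np.round(s['grip_width'],3),np.round(s['q'],2))
E
python3 - <<'E'
from h import *
rel([470,-311,230],-96)
i=optics.camera_info('wrist');s=telemetry.get_obs()
C=R.from_rotvec(s['eef_rot']).as_matrix();T=np.array(i['T'])
print(np.round(C.T@(T[:3,3]-s['eef_pos']),1),np.round(C.T@T[:3,:3],2).tolist(),i['K'])
E
```

```text
rel [-558.6 -625.1   13.6] [ -0.    0.  160.2] yaw now 64.17 [239.6 495.  243.6] t 0.4 F [ 0.1 -0.1  0. ] grip 0.996 [ 1.04  0.35  1.65  0.    1.14 -0.08]
[  72.2   -0.4 -141.3] [[0.0, 0.97, 0.26], [1.0, -0.0, 0.0], [0.0, 0.26, -0.97]] [[419.65592888   0.         324.34851613]
 [  0.         419.65592888 243.21863349]
 [  0.           0.           1.        ]]
```

{"op": "step_arm", "data": {"motion": "-560 -625 14 0 0 160 93;-560 -625 14 0 0 160 93;-560 -625 14 0 0 160 93;-560 -625 14 0 0 160 93;-560 -625 14 0 0 160 93;-560 -625 14 0 0 160 93;-560 -625 14 0 0 160 93;-560 -625 14 0 0 160 93;-560 -625 14 0 0 160 93;-560 -625 14 0 0 160 93"}}

```text
clock: 1.4
eef_pos: [377.8, 12.5, 235.6]
eef_rot: [2.606, 1.754, 0.001]
force: [0.9, 0.4, 0.5]
grip_width: 0.998
finger_force: 0.0
```

Run:
```python
from h import *
rel([470,-311,230],-96)
```

```text
rel [-265.   207.2    5.7] [ 0.  -0.1 73.9] yaw now -22.13 [377.8  12.5 235.6] t 1.4 F [0.9 0.4 0.5] grip 0.998 [-0.09  0.04  2.07  0.    1.04  0.3 ]
```

{"op": "step_arm", "data": {"motion": "-265 207 6 0 0 74 93;-265 207 6 0 0 74 93;-265 207 6 0 0 74 93;-265 207 6 0 0 74 93;-265 207 6 0 0 74 93;-265 207 6 0 0 74 93;-265 207 6 0 0 74 93;-265 207 6 0 0 74 93;-265 207 6 0 0 74 93;-265 207 6 0 0 74 93"}}

```text
clock: 2.4
eef_pos: [471.5, -308.5, 229.1]
eef_rot: [-3.137, 0.161, 0.0]
force: [0.1, -0.1, 0.1]
grip_width: 1.004
finger_force: 0.0
```

Run:
```python
from h import *
rel([470,-311,230],-96)
i=optics.camera_info('wrist');snap('wrist','w1.png')
for d in models.regions_of('scraper','wrist')[:4]:
    m=d['region'].astype(np.uint8);ys,xs=np.nonzero(m)
    c=np.array(cv2.boxPoints(cv2.minAreaRect(np.column_stack([xs,ys]).astype(np.float32))))
    print(round(d['p'],2),d['box'],[np.round(world(i,u,v,30)[:2],1).tolist() for u,v in c])
```

```text
rel [-1.2  2.6 -0.9] [-0.   0.   0.1] yaw now -95.87 [ 471.5 -308.5  229.1] t 2.4 F [ 0.1 -0.1  0.1] grip 1.004 [-0.66  0.39  1.63  0.    1.12  1.01]
0.92 [253.1, 405.3, 65.6, 59.5] [[282.1, -209.5], [320.0, -273.8], [271.2, -294.6], [230.4, -228.7]]
0.88 [309.3, 145.5, 32.1, 108.0] [[445.4, -293.4], [532.2, -306.4], [529.1, -328.7], [442.0, -317.3]]
0.69 [170.1, 207.0, 49.5, 87.8] [[495.5, -183.0], [491.6, -220.8], [416.8, -207.9], [420.9, -168.0]]
```

View pics/w1.png

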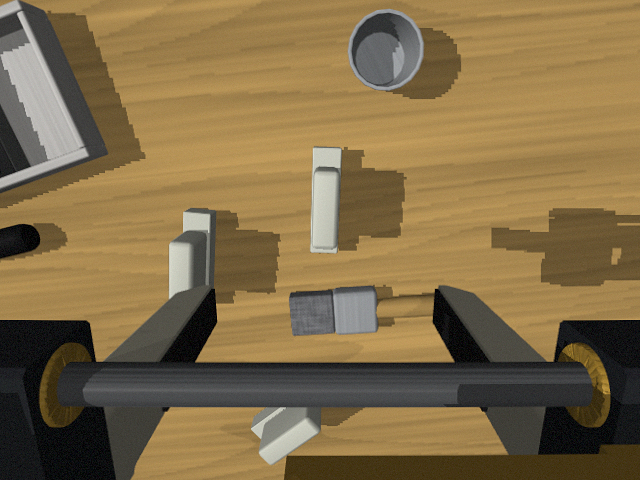

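The wrist view shows the target block at about (326,205), between the pot (386,50) and the brush (335,310). The look-alikes are at (192,255) and (285,435). The target's grip top runs from (326,168) to (325,248).

Run:
```python
from h import *
i=optics.camera_info('wrist')
a,b,l,r=[world(i,u,v,62)[:2] for u,v in [(327,167),(325.5,248),(314,208),(338.5,208)]]
f1,f2=[world(i,u,v,20)[:2] for u,v in [(312,147.5),(341,148)]]
print(a,b,(a+b)/2,(l+r)/2,np.linalg.norm(a-b),np.linalg.norm(l-r),f1,f2,(f1+f2)/2)
d=a-b;ang=np.degrees(np.arctan2(d[1],d[0]));print(ang)
c=(a+b)/2
e=(f1+f2)/2; d=e-c; print(np.linalg.norm(d),np.degrees(np.arctan2(d[1],d[0])), np.degrees(np.arctan2(*(f2-f1)[::-1]))+90)
rel([c[0],c[1],54],ang-90)
```

```text
[ 517.43712209 -315.21476964] [ 456.65403791 -308.24487677] [ 487.04558    -311.72982321] [ 487.43549304 -311.78150366] 61.18139201642496 18.257203891751303 [ 530.69383392 -304.46413985] [ 528.00357505 -327.98234274] [ 529.34870449 -316.22324129]
-6.541438685039915
42.54109951506197 -6.06319624183388 -6.525727769310308
rel [ 15.7   2.  175.3] [0.  0.  0.9] yaw now -95.6 [ 471.6 -308.2  229.3] t 2.5 F [-0.2  0.5 -0.3] grip 1.001 [-0.66  0.39  1.63 -0.    1.12  1.01]
```

{"op": "step_arm", "data": {"motion": "16 3 45 0 0 1 60;16 3 90 0 0 1 60;16 3 130 0 0 1 60;16 3 155 0 0 1 60;16 3 170 0 0 1 60;16 3 180 0 0 1 60;16 3 180 0 0 1 60;16 3 180 0 0 1 30;16 3 180 0 0 1 10;16 3 180 0 0 1 5", "grip_force": 35}}

```text
clock: 3.5
eef_pos: [487.6, -313.3, 50.3]
eef_rot: [3.135, -0.185, 0.002]
force: [0.5, -0.2, -0.9]
grip_width: 0.437
finger_force: 0.0
```

{"op": "step_arm", "data": {"motion": "0 0 0 0 0 0 5;0 0 0 0 0 0 5;0 0 0 0 0 0 5"}}

```text
clock: 3.8
eef_pos: [487.3, -312.9, 49.5]
eef_rot: [3.136, -0.186, 0.0]
force: [-1.1, 0.7, 1.8]
grip_width: 0.213
finger_force: 35.0
```

Run:
```python
from h import *
rel([500,-100,230],-79)
```

```text
rel [ -12.4 -212.9 -180.5] [  0.   -0.  -17.8] yaw now -96.77 [ 487.3 -312.9   49.5] t 3.8 F [-1.1  0.7  1.8] grip 0.213 [-0.65  0.66  1.7   0.    0.78  1.04]
```

{"op": "step_arm", "data": {"motion": "0 0 -30 0 0 0 5;0 0 -80 0 0 0 5;0 0 -130 0 0 0 5;0 0 -180 0 0 0 5;0 0 -200 0 0 0 5;0 0 -200 0 0 0 5"}}

```text
clock: 4.4
eef_pos: [488.1, -313.6, 252.4]
eef_rot: [3.133, -0.185, 0.007]
force: [0.2, 0.1, -1.9]
grip_width: 0.215
finger_force: 35.0
```

Run:
```python
from h import *
rel([460,42,250],-79)
```

```text
rel [ -69.8 -349.8    1.1] [  0.2  -0.2 -17.8] yaw now -96.77 [ 488.1 -313.6  252.4] t 4.4 F [ 0.2  0.1 -1.9] grip 0.215 [-0.65  0.39  1.57 -0.    1.18  1.04]
```

{"op": "step_arm", "data": {"motion": "-70 -350 0 0 0 -18 5;-70 -350 0 0 0 -18 5;-70 -350 0 0 0 -18 5;-70 -350 0 0 0 -18 5;-70 -350 0 0 0 -18 5;-70 -350 0 0 0 -18 5;-70 -350 0 0 0 -18 5;-70 -350 0 0 0 -18 5;-70 -350 0 0 0 -18 5;-70 -350 0 0 0 -18 5"}}

```text
clock: 5.4
eef_pos: [458.8, 42.1, 248.4]
eef_rot: [3.126, 0.307, -0.002]
force: [0.0, -0.8, -1.2]
grip_width: 0.213
finger_force: 35.0
```

Run:
```python
from h import *
rel([460,42,250],-79)
i=optics.camera_info('wrist');snap('wrist','w2.png')
for t in ['jig','index_knob','slug0_center']:
  for d in models.regions_of(t,'wrist')[:4]:
    print(t,round(d['p'],2),d['box'])
```

```text
rel [ 1.1  0.3 -1.6] [-0.   0.1  0.2] yaw now -78.79 [458.8  42.1 248.4] t 5.4 F [ 0.  -0.8 -1.2] grip 0.213 [-0.01  0.18  1.86 -0.    1.1   1.37]
jig 0.74 [174.4, 56.6, 61.2, 66.2]
jig 0.73 [142.9, 0.0, 415.5, 165.3]
index_knob 0.69 [174.6, 53.8, 59.5, 66.7]
slug0_center 0.69 [361.6, 110.1, 19.1, 22.8]
```

View pics/w2.png

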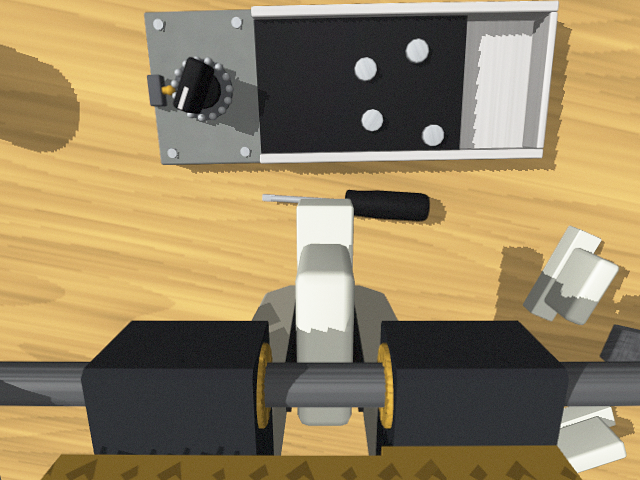

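The wrist view shows the knob at about (200,88) with its pointer line towards (182,98). The slugs are at (366,69), (417,50), (372,120) and (432,135). The deck corners are at about (256,18), (467,16), (460,150) and (260,153). Next I fit the jig pose to these.

```bash
python3 - <<'E'
from h import *
from scipy.optimize import least_squares
i=optics.camera_info('wrist')
obs=[((-52,85,32),(260,153)),((-52,-85,32),(461,150.5)),((52,85,24),(255.5,18.5)),((52,-85,24),(467,15.5)),((-52,-147,32),(538,150)),((0,-85,24),(463.5,80))]
def f(p):
    c,s=np.cos(p[2]),np.sin(p[2])
    return np.concatenate([np.array(pix(i,(p[0]+c*a-s*b,p[1]+s*a+c*b,z)))-o for (a,b,z),o in obs])
r=least_squares(f,[566,42,.19]);print(r.x[:2],np.degrees(r.x[2]),np.round(r.fun.reshape(-1,2),1).tolist())
x,y,t=r.x;c,s=np.cos(t),np.sin(t);np.save('jig.npy',r.x)
W=lambda a,b:(x+c*a-s*b,y+s*a+c*b)
for u,v in [(366,69),(417,50),(372,120),(432,135)]:
    w=world(i,u,v,30);d=w[:2]-[x,y];print('slug',c*d[0]+s*d[1],-s*d[0]+c*d[1])
print('knob px',pix(i,(*W(0,128),69)),'knob',W(0,128))
print(W(0,48),W(0,-80))
rel([*W(0,48),170],np.degrees(t)-90)
E
python3 - <<'E'
import cv2
a=cv2.imread('pics/w2.png')[0:175,130:570]
cv2.imwrite('pics/c2.png',cv2.resize(a,(800,318),interpolation=cv2.INTER_CUBIC))
E
```

```text
[570.21127936  32.48910346] 12.100130310895008 [[-0.4, -0.5], [1.8, -1.3], [-1.6, -0.1], [1.2, -0.6], [-1.5, -1.8], [0.4, 4.3]]
slug 12.109578481528104 -3.6349605841462598
slug 25.667975114798715 -44.03505769680862
slug -27.357873316814718 -8.919651970878688
slug -40.12315126707723 -59.10072796491434
knob px (np.float64(188.52876808761533), np.float64(82.88710647834444)) knob (np.float64(543.3798186586757), np.float64(157.6452967392592))
(np.float64(560.1494815969686), np.float64(79.42267593852124)) (np.float64(586.9809422982372), np.float64(-45.73351734265954))
rel [106.5 -17.4  79. ] [ 0.  0. -1.] yaw now -78.88 [459.1  41.8 249. ] t 5.6 F [-0.8  0.4 -0.6] grip 0.212 [-0.01  0.18  1.86 -0.    1.1   1.37]
```

View pics/c2.png

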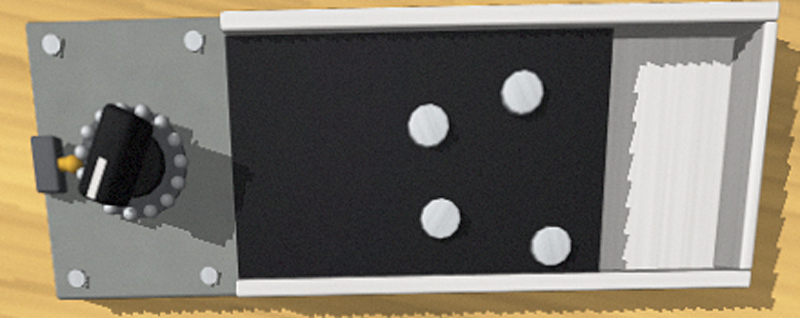

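{"op": "step_arm", "data": {"motion": "50 -17 0 0 0 -1 5;95 -17 20 0 0 -1 5;106 -17 60 0 0 -1 5;106 -17 100 0 0 -1 5;106 -17 130 0 0 -1 5;106 -17 150 0 0 -1 5;106 -17 155 0 0 -1 5;106 -17 155 0 0 -1 5"}}

```text
clock: 6.4
eef_pos: [559.6, 79.6, 94.1]
eef_rot: [-3.124, -0.333, 0.001]
force: [-0.2, 0.1, -0.8]
grip_width: 0.214
finger_force: 35.0
```

Run:
```python
from h import *
x,y,t=np.load('jig.npy');c,s=np.cos(t),np.sin(t)
W=lambda a,b:(x+c*a-s*b,y+s*a+c*b)
rel([*W(0,48),74.5],np.degrees(t)-90)
i=optics.camera_info('wrist');a=snap('wrist','w3.png');b=snap('top','top3.png')
j=optics.camera_info('top')
u,v=map(int,pix(j,(*W(0,0),30)))
b=cv2.resize(b[v-60:v+60,u-100:u+100],(640,384),interpolation=cv2.INTER_CUBIC)
cv2.imwrite('pics/c3.png',cv2.resize(np.vstack([a,b]),(444,600),interpolation=cv2.INTER_AREA)[:,:,::-1])
```

```text
rel [ 0.5  0.3 19.6] [-0.   0.1  0.1] yaw now -77.82 [559.6  79.6  94.1] t 6.4 F [-0.2  0.1 -0.8] grip 0.214 [ 0.06  0.57  1.73 -0.    0.84  1.42]
```

View pics/c3.png

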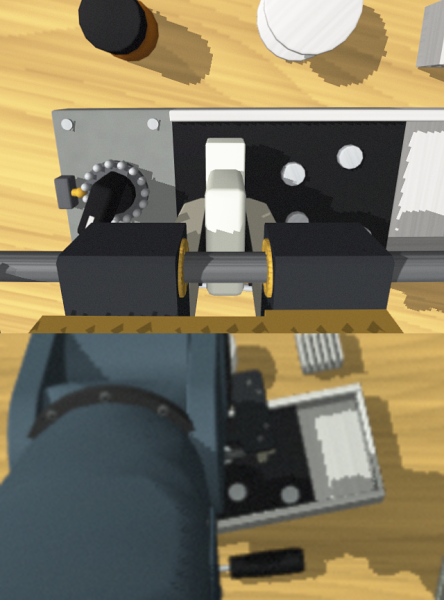

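Run:
```python
from h import *
x,y,t=np.load('jig.npy');c,s=np.cos(t),np.sin(t)
i=optics.camera_info('wrist')
g=cv2.cvtColor(cv2.imread('pics/w3.png'),cv2.COLOR_BGR2GRAY).astype(int)
print(g[150:205,310].tolist(), g[190:206,324].tolist(), g[190,280:365].tolist(), g[230,225:265].tolist(), g[230,560:600].tolist())
def J(u,v,z):
    d=world(i,u,v,z)[:2]-[x,y];return np.round([c*d[0]+s*d[1],-s*d[0]+c*d[1]],1)
print(J(310,157,32),J(310,176,24),J(324,199,64.5),J(250,230,24),J(580,230,24))
```

```text
[191, 188, 189, 186, 171, 109, 108, 134, 171, 237, 237, 240, 241, 239, 239, 237, 237, 237, 236, 239, 237, 236, 233, 210, 159, 40, 21, 26, 37, 38, 38, 38, 42, 41, 37, 43, 40, 38, 41, 41, 38, 41, 32, 39, 35, 36, 38, 33, 97, 175, 167, 169, 172, 172, 174] [34, 38, 44, 36, 33, 33, 37, 34, 89, 170, 164, 167, 168, 172, 169, 199] [41, 33, 36, 40, 33, 40, 39, 37, 40, 36, 39, 43, 34, 41, 41, 40, 45, 38, 39, 45, 37, 40, 34, 38, 40, 40, 43, 35, 41, 38, 38, 45, 41, 39, 35, 32, 36, 35, 38, 39, 37, 40, 40, 42, 34, 35, 42, 37, 40, 41, 39, 36, 40, 39, 37, 38, 41, 41, 38, 38, 38, 38, 35, 38, 40, 38, 40, 44, 37, 36, 38, 39, 40, 37, 36, 40, 38, 39, 39, 41, 40, 42, 37, 40, 36] [150, 153, 155, 153, 158, 154, 159, 154, 155, 155, 156, 154, 158, 153, 151, 156, 157, 157, 158, 153, 157, 155, 156, 161, 162, 145, 30, 35, 37, 33, 29, 37, 35, 35, 30, 42, 34, 37, 40, 37] [33, 33, 31, 33, 31, 37, 36, 37, 39, 38, 28, 38, 37, 32, 37, 32, 48, 148, 164, 165, 167, 164, 163, 164, 161, 179, 241, 240, 238, 238, 236, 235, 236, 240, 240, 239, 236, 235, 236, 237]
[60.2 54.9] [50.3 55.2] [45.1 48.1] [22.3 86.6] [ 22.7 -86.2]
```

{"op": "step_arm", "data": {"motion": "0 0 10 0 0 0 5;0 0 17 0 0 0 5;0 0 19.5 0 0 0 5;0 0 19.5 0 0 0 5;0 10 19.5 0 0 0 5;0 20 19.5 0 0 0 5;0 27 19.5 0 0 0 5;0 34 19.5 0 0 0 5;0 41 19.5 0 0 0 5;0 48 19.5 0 0 0 5"}}

```text
clock: 7.5
eef_pos: [570.0, 32.7, 74.9]
eef_rot: [-3.124, -0.334, -0.0]
force: [-0.1, 0.4, -2.1]
grip_width: 0.211
finger_force: 35.0
```

{"op": "step_arm", "data": {"motion": "0 8 0 0 0 0 5;0 16 0 0 0 0 5;0 24 0 0 0 0 5;0 32 0 0 0 0 5;0 40 0 0 0 0 5;0 48 0 0 0 0 5;0 56 0 0 0 0 5;0 64 0 0 0 0 5;0 72 0 0 0 0 5;0 77 0 0 0 0 5"}}

```text
clock: 8.5
eef_pos: [586.3, -42.7, 74.8]
eef_rot: [3.124, 0.334, 0.0]
force: [-0.4, 0.0, -0.8]
grip_width: 0.215
finger_force: 35.0
```

Run:
```python
from h import *
x,y,t=np.load('jig.npy');c,s=np.cos(t),np.sin(t)
W=lambda a,b:(x+c*a-s*b,y+s*a+c*b)
rel([*W(0,-81),74],np.degrees(t)-90)
```

```text
rel [0.  4.1 0.8] [ 0.  -0.   0.1] yaw now -77.79 [586.3 -42.7  74.8] t 8.5 F [-0.4  0.  -0.8] grip 0.215 [-0.15  0.63  1.67 -0.    0.84  1.21]
```

{"op": "step_arm", "data": {"motion": "0 5 0 0 0 0 5;0 5 0 0 0 0 5;0 5 0 0 0 0 5;0 3 -15 0 0 0 5;0 3 -50 0 0 0 5;0 3 -100 0 0 0 5;0 3 -150 0 0 0 5;-60 3 -160 0 0 0 5;-100 3 -160 0 0 0 5;-100 3 -160 0 0 0 5"}}

```text
clock: 9.5
eef_pos: [484.0, -65.9, 235.6]
eef_rot: [-3.123, -0.334, 0.004]
force: [0.6, 0.5, -1.8]
grip_width: 0.214
finger_force: 35.0
```

Run:
```python
from h import *
rel([500,-250,200],-90)
a=snap('wrist','w4.png');d=models.regions_of('slug0_center','wrist');print([(round(q['p'],2),q['box']) for q in d])
```

```text
rel [-23.2 183.4  35.5] [-0.   0.1 12.2] yaw now -77.8 [484.  -65.9 235.6] t 9.5 F [ 0.6  0.5 -1.8] grip 0.214 [-0.23  0.25  1.81 -0.    1.08  1.13]
[(0.52, [343.4, 110.3, 8.8, 21.9])]
```

View pics/w4.png

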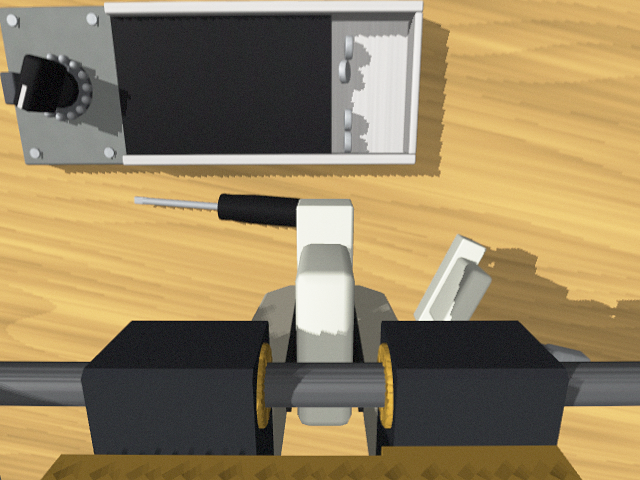

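All four slugs lie in the trough, at (349,47), (344,70), (347,120) and (347,140), and the deck is empty. I'll return the block to its original spot.

{"op": "step_arm", "data": {"motion": "-10 48 0 0 0 8 5;-20 96 0 0 0 16 5;-30 144 0 0 0 19 5;-40 192 20 0 0 19 5;-49 241 40 0 0 19 5;-49 241 80 0 0 19 5;-49 241 110 0 0 19 5;-49 241 130 0 0 19 5;-49 241 130 0 0 19 5;-49 241 130 0 0 19 5"}}

```text
clock: 10.6
eef_pos: [493.3, -312.1, 105.4]
eef_rot: [3.136, -0.185, 0.001]
force: [1.2, -0.4, -0.9]
grip_width: 0.214
finger_force: 35.0
```

Run:
```python
from h import *
rel([487.3,-312.9,50],-96.8)
```

```text
rel [-5.9  1.4 55.4] [ 0.  -0.   0.1] yaw now -96.74 [ 493.3 -312.1  105.4] t 10.6 F [ 1.2 -0.4 -0.9] grip 0.214 [-0.64  0.58  1.67  0.    0.89  1.04]
```

{"op": "step_arm", "data": {"motion": "-6 1 30 0 0 0 5;-6 1 45 0 0 0 5;-6 1 52 0 0 0 5;-6 1 55 0 0 0 5;-6 1 55.5 0 0 0 5;-6 1 55.5 0 0 0 5;-6 1 55.5 0 0 0 15;-6 1 55.5 0 0 0 45;-6 1 55.5 0 0 0 50;-6 1 55.5 0 0 0 50"}}

```text
clock: 11.6
eef_pos: [486.2, -312.3, 49.5]
eef_rot: [3.136, -0.186, 0.0]
force: [0.1, -0.2, 0.8]
grip_width: 0.423
finger_force: 0.0
```

{"op": "step_arm", "data": {"motion": "0 0 -30 0 0 0 50;0 0 -70 0 0 0 50;0 0 -120 0 0 0 50;0 0 -170 0 0 0 50;0 0 -190 0 0 0 50;0 0 -190 0 0 0 50"}}

```text
clock: 12.2
eef_pos: [487.1, -313.0, 242.8]
eef_rot: [3.133, -0.185, 0.008]
force: [-0.1, 0.8, -0.4]
grip_width: 0.538
finger_force: 0.0
```

Run:
```python
from h import *
i=optics.camera_info('wrist');snap('wrist','w5.png')
for d in models.regions_of('scraper','wrist')[:4]:
    b=d['box'];print(round(d['p'],2),b,np.round(world(i,b[0]+b[2]/2,b[1]+b[3]/2,30)[:2],1))
x,y,t=np.load('jig.npy');c,s=np.cos(t),np.sin(t)
W=lambda a,b:(x+c*a-s*b,y+s*a+c*b)
rel([*W(-75,128),230],80)
```

```text
0.95 [173.8, 224.7, 47.9, 99.2] [ 449.7 -196.1]
0.75 [252.3, 406.0, 71.7, 49.3] [ 277.4 -253.3]
0.55 [312.4, 167.1, 26.9, 101.3] [ 487.2 -315.6]
rel [ -69.3 -449.     8.9] [  -0.    -0.  -176.8] yaw now -96.77 [ 485.9 -312.1  238.8] t 12.3 F [-0.8  0.7  0. ] grip 0.536 [-0.65  0.41  1.58  0.    1.15  1.04]
```

{"op": "step_arm", "data": {"motion": "7 -50 0 0 0 -8 60;14 -100 0 0 0 -16 60;21 -150 0 0 0 -24 60;28 -200 0 0 0 -32 60;35 -250 0 0 0 -40 60;42 -300 0 0 0 -48 60;49 -350 0 0 0 -56 60;56 -400 0 0 0 -64 60;63 -450 0 0 0 -72 60;72 -497 0 0 0 -80 60"}}

```text
clock: 13.3
eef_pos: [615.0, 172.7, 237.2]
eef_rot: [-2.515, -1.88, 0.004]
force: [0.7, -1.6, -0.3]
grip_width: 0.646
finger_force: 0.0
```

{"op": "step_arm", "data": {"motion": "0 0 0 0 0 -95 60;0 0 0 0 0 -95 60;0 0 0 0 0 -95 60;0 0 0 0 0 -95 60;0 0 0 0 0 -95 60;0 0 0 0 0 -95 60;0 0 0 0 0 -95 60;0 0 0 0 0 -95 60;0 0 0 0 0 -95 60;0 0 0 0 0 -95 60"}}

```text
clock: 14.3
eef_pos: [614.9, 170.5, 236.9]
eef_rot: [-0.558, -3.088, 0.002]
force: [0.4, 0.3, 0.1]
grip_width: 0.646
finger_force: 0.0
```

{"op": "step_arm", "data": {"motion": "0 0 0 0 0 -9 60;0 0 0 0 0 -9 60;0 0 0 0 0 -9 60;0 0 0 0 0 -9 60"}}

```text
clock: 14.7
eef_pos: [615.3, 170.6, 238.5]
eef_rot: [-0.329, -3.123, 0.001]
force: [-0.6, 0.4, 0.4]
grip_width: 0.647
finger_force: 0.0
```

Run:
```python
from h import *
rel([616.7,173.3,230],80)
a=snap('wrist','w6.png');i=optics.camera_info('wrist')
x,y,t=np.load('jig.npy');c,s=np.cos(t),np.sin(t)
u,v=pix(i,(x-s*128,y+c*128,60));print(u,v)
u,v=int(u),int(v);v=max(v,75)
b=a[max(v-90,0):v+90,max(u-120,0):u+120];print(max(v-90,0),max(u-120,0),b.shape);cv2.imwrite('pics/c6.png',cv2.resize(b,None,fx=3.2,fy=3.2,interpolation=cv2.INTER_CUBIC)[:,:,::-1])
```

```text
rel [-0.8  2.9  8.5] [-0.  -0.1 -2. ] yaw now 77.98 [615.3 170.6 238.5] t 14.7 F [-0.6  0.4  0.4] grip 0.647 [ 0.2   0.52  1.41  0.    1.22 -1.16]
287.79574083846427 135.99844061234904
45 167 (180, 240, 3)
```

View pics/c6.png

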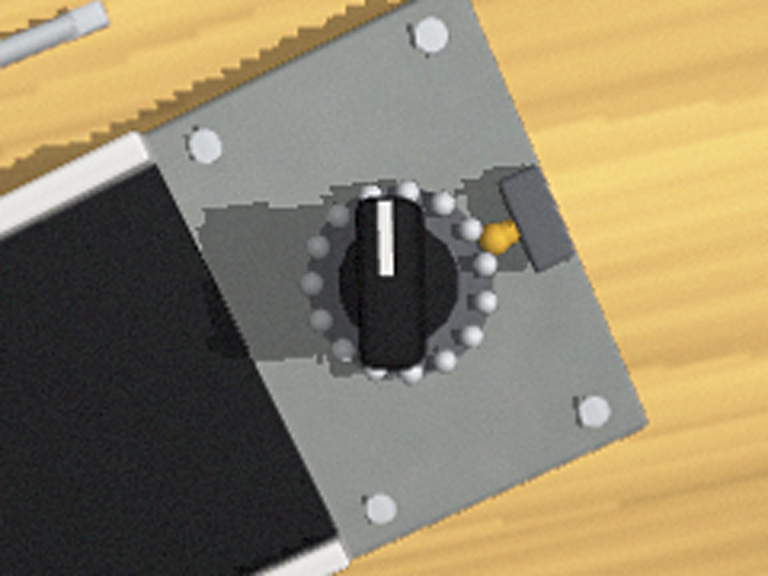

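The nose points straight up in the picture: the bar runs from (388,197) to (393,368) in the crop. That puts it one stop (24°) clockwise of the jig's -x, so the bar is already aligned with the tool.

Run:
```python
from h import *
i=optics.camera_info('wrist')
P=lambda a,b,z:world(i,167+a/3.2,45+b/3.2,z)[:2]
n,e=P(388,197,69),P(393,368,69);l,r=P(356,285,69),P(425,285,69);d=n-e
print(n,e,(n+e)/2,(l+r)/2,np.linalg.norm(d),np.linalg.norm(l-r),np.degrees(np.arctan2(d[1],d[0])))
w=[P(303,283,35),P(496,283,35),P(400,181,35),P(400,383,35)];print(np.mean(w,axis=0))
k=((n+e)+(l+r))/4
rel([*k,60],78)
```

```text
[523.79334174 163.35485604] [560.27595061 155.97484627] [542.03464617 159.66485116] [542.2850106  159.59813054] 37.221570281469376 15.496984015896208 168.56404864299807
[542.12288522 159.13153563]
rel [ 69.2 -25.9 178.8] [-0. -0.  0.] yaw now 78.02 [615.4 170.6 238.8] t 14.75 F [-0.9 -0.4 -0.1] grip 0.643 [ 0.2   0.52  1.41  0.    1.22 -1.16]
```

{"op": "step_arm", "data": {"motion": "45 -20 0 0 0 0 50;69 -26 20 0 0 0 50;69 -26 60 0 0 0 50;69 -26 100 0 0 0 50;69 -26 130 0 0 0 50;69 -26 130 0 0 0 50;69 -26 130 0 0 0 50"}}

```text
clock: 15.45
eef_pos: [543.0, 159.4, 110.0]
eef_rot: [0.325, 3.125, -0.0]
force: [-0.0, -0.1, 0.1]
grip_width: 0.541
finger_force: 0.0
```

Run:
```python
from h import *
rel([542.4,159.3,65],78.3)
a=snap('wrist','w7.png');cv2.imwrite('pics/c7.png',a[:,:,::-1])
```

```text
rel [ 0.6 -0.2 45. ] [-0.   0.  -0.2] yaw now 78.11 [543.  159.4 110. ] t 15.45 F [-0.  -0.1  0.1] grip 0.541 [ 0.2   0.55  1.72 -0.    0.87 -1.16]
```

View pics/c7.png

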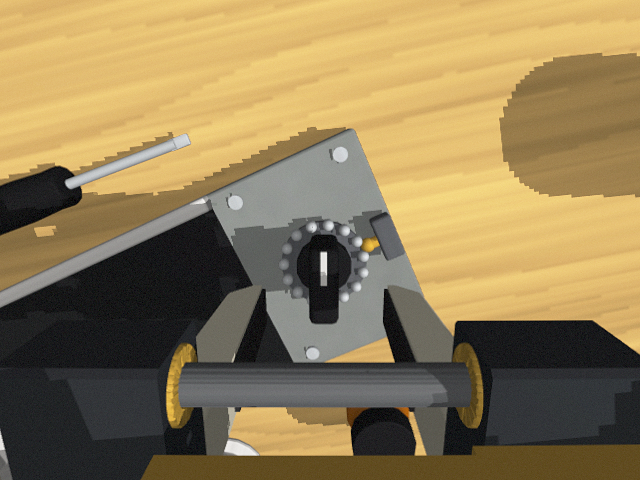

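{"op": "step_arm", "data": {"motion": "0.5 0 20 0 0 0 50;0.5 0 35 0 0 0 50;0.5 0 43 0 0 0 50;0.5 0 45 0 0 0 50;0.5 0 45 0 0 0 40;0.5 0 45 0 0 0 30;0.5 0 45 0 0 0 22;0.5 0 45 0 0 0 16;0.5 0 45 0 0 0 10;0.5 0 45 0 0 0 5", "grip_force": 15}}

```text
clock: 16.5
eef_pos: [542.2, 159.1, 64.5]
eef_rot: [0.323, 3.125, -0.001]
force: [0.1, -3.6, 2.9]
grip_width: 0.149
finger_force: 15.0
```

{"op": "step_arm", "data": {"motion": "0 0 0 0 0 0 5;0 0 0 0 0 0 5;0 0 0 0 0 0 5;0 0 0 0 0 0 5", "grip_force": 55}}

```text
clock: 16.9
eef_pos: [542.2, 159.2, 64.5]
eef_rot: [0.324, 3.125, -0.001]
force: [-1.6, -5.4, 5.1]
grip_width: 0.146
finger_force: 55.0
```

Run:
```python
from h import *
rel([542.4,159.3,65],78.1);s=telemetry.get_obs();print(s['moment'],s['finger_force'],s['force'])
```

```text
rel [-0.1  0.2 -0.5] [-0.   0.   0.1] yaw now 78.18 [542.2 159.2  64.5] t 16.9 F [-1.6 -5.4  5.1] grip 0.146 [ 0.2   0.62  1.74 -0.    0.78 -1.16]
[-0.9725257   0.28617896 -0.01025617] 55.001699924468994 [-1.59631799 -5.35350282  5.09492176]
```

{"op": "step_arm", "data": {"motion": "0 -0.3 0 0 0 2 5;0 -0.3 0 0 0 4 5;0 -0.3 0 0 0 6 5;0 -0.3 0 0 0 8 5;0 -0.3 0 0 0 8 5"}}

```text
clock: 17.4
eef_pos: [542.2, 159.0, 64.5]
eef_rot: [0.542, 3.094, -0.0]
force: [-1.1, -5.0, 5.6]
grip_width: 0.148
finger_force: 55.0
```

```bash
cat > m.py <<'E'
from h import *
s=telemetry.get_obs();C=R.from_rotvec(s['eef_rot']).as_matrix()
print(s['clock'],'yaw',np.round(np.degrees(np.arctan2(C[1,1],C[0,1])),2),'M',np.round(s['moment'],3),'F',np.round(s['force'],1),'tau6',s['joint_efforts'][5],'grip',s['grip_width'],np.round(s['eef_pos'],1))
E
python3 m.py
```

```text
17.4 yaw 70.13 M [-0.738  0.289 -0.022] F [-1.1 -5.   5.6] tau6 0.4973783902823925 grip 0.1476891185285006 [542.2 159.   64.5]
```

{"op": "step_arm", "data": {"motion": "0 0 0 0 0 2 5;0 0 0 0 0 4 5;0 0 0 0 0 6 5;0 0 0 0 0 8 5;0 0 0 0 0 8 5"}}

```text
clock: 17.9
eef_pos: [542.2, 159.0, 64.5]
eef_rot: [0.756, 3.049, -0.0]
force: [-1.8, -5.3, 5.8]
grip_width: 0.145
finger_force: 55.0
```

```bash
python3 m.py
```

```text
17.9 yaw 62.13 M [-0.902  0.314 -0.049] F [-1.8 -5.3  5.8] tau6 0.29108259826898575 grip 0.14536745880215196 [542.2 159.   64.5]
```

{"op": "step_arm", "data": {"motion": "0 0 0 0 0 2 5;0 0 0 0 0 4 5;0 0 0 0 0 6 5;0 0 0 0 0 8 5;0 0 0 0 0 8 5"}}

```text
clock: 18.4
eef_pos: [542.1, 158.9, 64.5]
eef_rot: [-0.967, -2.989, 0.001]
force: [-1.6, -4.5, 6.5]
grip_width: 0.148
finger_force: 55.0
```

```bash
python3 m.py
```

```text
18.4 yaw 54.15 M [-1.015  0.329 -0.   ] F [-1.6 -4.5  6.5] tau6 0.46817547641694546 grip 0.14813949694511172 [542.1 158.9  64.5]
```

```bash
cat > k.py <<'E'
from h import *
a=snap('wrist','k%d.png'%int(telemetry.get_obs()['clock']*10))
g=cv2.cvtColor(a,cv2.COLOR_RGB2GRAY)[200:360,270:380]
n,l,st,ce=cv2.connectedComponentsWithStats((g>130).astype(np.uint8))
for j in range(1,n):
    if 40<st[j,4]<1500:
        ys,xs=np.nonzero(l==j);r=cv2.minAreaRect(np.column_stack([xs+270,ys+200]).astype(np.float32));print(st[j,4],np.round(r[0]),np.round(r[1],1),round(r[2],1))
E
python3 k.py
```

```text
116 [310. 251.] [12. 11.] 90.0
176 [368. 253.] [13.4 16.3] 45.0
109 [352. 256.] [11.3 11.3] 45.0
110 [292. 262.] [11. 11.] 0.0
862 [362. 298.] [71. 34.] 90.0
354 [324. 310.] [41.  8.] 90.0
211 [288. 313.] [30.9 17.4] 26.6
```

{"op": "step_arm", "data": {"motion": "0 0 0 0 0 2 5;0 0 0 0 0 4 5;0 0 0 0 0 4 5"}}

```text
clock: 18.75
eef_pos: [542.1, 158.8, 64.5]
eef_rot: [1.07, 2.954, -0.001]
force: [-2.0, -6.1, 6.8]
grip_width: 0.147
finger_force: 55.0
```

```bash
python3 m.py
```

```text
18.75 yaw 50.16 M [-1.041  0.339  0.012] F [-2.  -6.1  6.8] tau6 0.4327298328280449 grip 0.14748142982791387 [542.1 158.8  64.5]
```

{"op": "step_arm", "data": {"motion": "0 0 0 0 0 1 5;0 0 0 0 0 2 5;0 0 0 0 0 2 5"}}

```text
clock: 19.05
eef_pos: [542.1, 158.9, 64.5]
eef_rot: [1.121, 2.935, -0.001]
force: [-2.4, -6.0, 6.0]
grip_width: 0.146
finger_force: 55.0
```

```bash
python3 m.py
```

```text
19.05 yaw 48.19 M [-1.034  0.438  0.057] F [-2.4 -6.   6. ] tau6 0.26504569686949253 grip 0.14555068124807669 [542.1 158.9  64.5]
```

{"op": "step_arm", "data": {"motion": "0 0 0 0 0 1 5;0 0 0 0 0 2 5;0 0 0 0 0 2 5"}}

```text
clock: 19.35
eef_pos: [542.0, 158.8, 64.5]
eef_rot: [-1.172, -2.915, 0.001]
force: [-2.4, -6.5, 6.4]
grip_width: 0.145
finger_force: 55.0
```

```bash
python3 m.py
```

```text
19.35 yaw 46.19 M [-1.175  0.371  0.052] F [-2.4 -6.5  6.4] tau6 0.2599089313298464 grip 0.14507252762595027 [542.  158.8  64.5]
```

{"op": "step_arm", "data": {"motion": "0 0 0 0 0 1 5;0 0 0 0 0 2 5;0 0 0 0 0 2 5"}}

```text
clock: 19.65
eef_pos: [542.1, 158.8, 64.5]
eef_rot: [-1.223, -2.894, 0.001]
force: [-3.0, -6.2, 7.1]
grip_width: 0.148
finger_force: 55.0
```

```bash
python3 m.py
```

```text
19.65 yaw 44.19 M [-1.117  0.408  0.083] F [-3.  -6.2  7.1] tau6 0.26151465252041817 grip 0.14803205162257022 [542.1 158.8  64.5]
```

{"op": "step_arm", "data": {"motion": "0 0 0 0 0 1 5;0 0 0 0 0 2 5;0 0 0 0 0 2 5"}}

```text
clock: 19.95
eef_pos: [542.0, 158.8, 64.5]
eef_rot: [-1.273, -2.872, 0.001]
force: [-3.0, -5.6, 6.5]
grip_width: 0.143
finger_force: 55.0
```

```bash
python3 m.py
```

```text
19.95 yaw 42.18 M [-1.165  0.46  -0.004] F [-3.  -5.6  6.5] tau6 0.16074927058070898 grip 0.1430224857957312 [542.  158.8  64.5]
```

{"op": "step_arm", "data": {"motion": "0 0 0 0 0 1 5;0 0 0 0 0 2 5;0 0 0 0 0 2 5"}}

```text
clock: 20.25
eef_pos: [542.0, 158.8, 64.5]
eef_rot: [-1.323, -2.849, 0.001]
force: [-1.4, -5.7, 6.1]
grip_width: 0.147
finger_force: 55.0
```

```bash
python3 m.py
```

```text
20.25 yaw 40.18 M [-1.135  0.444 -0.113] F [-1.4 -5.7  6.1] tau6 0.1487426832318306 grip 0.14691123234916678 [542.  158.8  64.5]
```

The second crest is clear: moment z rises to +0.08 at yaw 44° and flips to -0.11 at 40°. The crest is therefore at about 42.2°, which puts the stops at yaw 54.2, 30.2 and 6.2. I'll go to the second stop.

{"op": "step_arm", "data": {"motion": "0 0 0 0 0 2 5;0 0 0 0 0 4 5;0 0 0 0 0 6 5;0 0 0 0 0 8 5;0 0 0 0 0 10 5;0 0 0 0 0 10 5"}}

```text
clock: 20.85
eef_pos: [541.9, 158.7, 64.5]
eef_rot: [-1.567, -2.723, 0.001]
force: [-2.9, -6.5, 7.6]
grip_width: 0.147
finger_force: 55.0
```

```bash
python3 m.py; python3 k.py | grep 324
```

```text
20.85 yaw 30.15 M [-1.305  0.516 -0.003] F [-2.9 -6.5  7.6] tau6 0.46493813395500183 grip 0.14709012917598946 [541.9 158.7  64.5]
385 [324. 311.] [42.  8.] 90.0
```

{"op": "step_arm", "data": {"motion": "0 0 0 0 0 2 5;0 0 0 0 0 4 5;0 0 0 0 0 6 5;0 0 0 0 0 8 5;0 0 0 0 0 9 5;0 0 0 0 0 9 5"}}

```text
clock: 21.5
eef_pos: [541.8, 158.7, 64.5]
eef_rot: [-1.775, -2.592, 0.002]
force: [-2.5, -7.1, 8.0]
grip_width: 0.146
finger_force: 55.0
```

```bash
python3 m.py
```

```text
21.5 yaw 21.18 M [-1.343  0.645  0.028] F [-2.5 -7.1  8. ] tau6 0.26103618554770947 grip 0.14563163246418176 [541.8 158.7  64.5]
```

{"op": "step_arm", "data": {"motion": "0 0 0 0 0 2 5;0 0 0 0 0 4 5;0 0 0 0 0 6 5;0 0 0 0 0 6 5"}}

```text
clock: 21.9
eef_pos: [541.8, 158.7, 64.5]
eef_rot: [-1.909, -2.495, 0.002]
force: [-3.6, -7.2, 8.3]
grip_width: 0.146
finger_force: 55.0
```

```bash
python3 m.py
```

```text
21.9 yaw 15.15 M [-1.376  0.71  -0.083] F [-3.6 -7.2  8.3] tau6 0.3676403593271971 grip 0.14612493558864037 [541.8 158.7  64.5]
```

{"op": "step_arm", "data": {"motion": "0 0 0 0 0 2 5;0 0 0 0 0 4 5;0 0 0 0 0 6 5;0 0 0 0 0 8 5;0 0 0 0 0 9 5;0 0 0 0 0 9 5;0 0 0 0 0 9 5"}}

```text
clock: 22.6
eef_pos: [541.7, 158.7, 64.5]
eef_rot: [-2.097, -2.339, 0.002]
force: [-3.7, -6.9, 9.5]
grip_width: 0.149
finger_force: 55.0
```

```bash
python3 m.py; python3 k.py
```

```text
22.6 yaw 6.22 M [-1.376  0.776  0.024] F [-3.7 -6.9  9.5] tau6 0.04133603302761912 grip 0.14878026502172023 [541.7 158.7  64.5]
59 [283. 202.] [ 3.1 26.4] 82.9
181 [318. 237.] [16. 14.] 90.0
119 [330. 248.] [12.  11.3] 45.0
116 [308. 250.] [12. 11.] 90.0
117 [351. 254.] [11.3 12.3] 31.0
121 [290. 260.] [13. 11.] 90.0
119 [366. 268.] [12.5 10.7] 63.4
124 [279. 277.] [11.6 12.3] 38.7
386 [324. 311.] [43.  8.] 90.0
```

Run:
```python
from h import *
b=snap('top','top9.png')
cv2.imwrite('pics/c9.png',cv2.resize(b[120:400,190:540],(750,600),interpolation=cv2.INTER_CUBIC)[:,:,::-1])
```

```text
(no output)
```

View pics/c9.png

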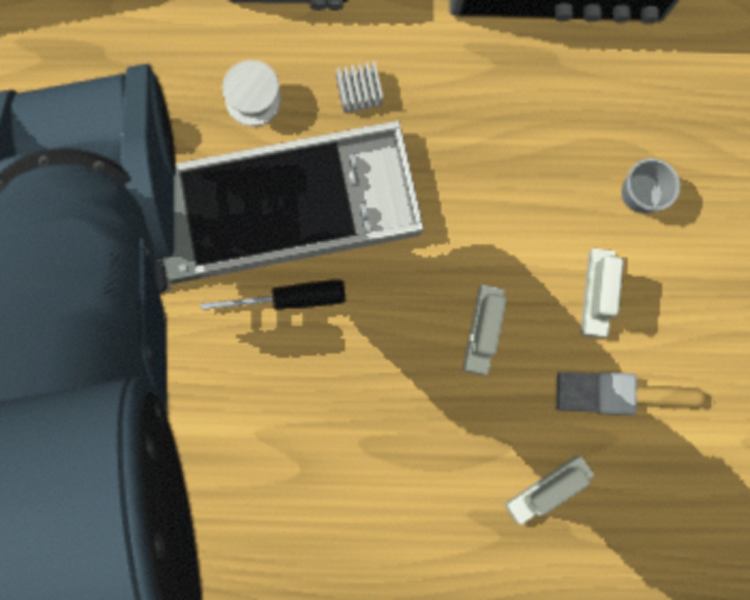

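The deck is empty and the slugs lie in the trough around (365,190). The block stands on the bench at (603,292), and the other things in view haven't moved.

```bash
python3 -c "
from plant import robot
print(robot.hand_in())"
```

```text
the job is handed in; nothing more can be done
None
```

The job is handed in: all four slugs are in the trough, the scraper block is back on the bench clear of the jig, and the gripper is holding the knob at the third click, about 23 s into the 64 s allowed.

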